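# Scoop up the two green stones

## Task

Take the brass scoop by its upright grip, push the two green stones with it along the sorting board until its lip comes up against the board's dark end wall and both stones are in the pan, and lift the scoop clear with them in it. Then set it down flat on the cork end of the board with both green stones still in the pan, and let go. Do not touch the green stones with the gripper.

Things in the scene. Friction and masses are not known exactly. Their poses are not given: they have to be found in the camera images.
- scoop: loose brass scoop, lip towards the wall within 0.25 rad. Origin: underside, below the grip; x to the lip, z up. Straight 1 mm lip at x = 105 mm; pan floor 1.8 mm thick, inside x 12 to 105, y -46 to 46 mm; side walls 16 mm high. Wooden block x -35 to 12 mm, 18 mm high; on it at the origin the upright grip plate, 14 mm thick (x), 50 wide (y), 18 to 80 mm high: pinch it along x, 55-60 mm up
- green_a: one of two green lens-shaped polished stones, round, 28 mm across, 11 mm thick, 18 g, rim 3 to 5 mm up, underside bevelled so that the lip runs under it at the wall. Origin: centre of underside, z up. They lie on the bare wood 32 to 38 mm apart, across the board or nearly so; a red and a blue stone, one each side, at least 63 mm from them (centres), are not wanted
- green_b: one of two green lens-shaped polished stones, round, 28 mm across, 11 mm thick, 18 g, rim 3 to 5 mm up, underside bevelled so that the lip runs under it at the wall. Origin: centre of underside, z up. They lie on the bare wood 32 to 38 mm apart, across the board or nearly so; a red and a blue stone, one each side, at least 63 mm from them (centres), are not wanted
- board: wooden sorting board fixed to the bench, 440 (x) by 290 mm (y). Origin: centre of its underside; z up; top surface at 12 mm. x points to the fixed dark end wall (on the robot's left): its face at x = 205 mm, 15 mm thick, top at 42 mm, as wide as the board. The other end, x = -217 to -31 mm, is covered with cork, flush, where the scoop lies; the rest is bare wood
Things that resemble listed ones, but are neither listed nor needed, are in the scene too. Several things have the shape of the scoop; the one meant has the colours described above.

How it is judged:
By the outcome, as a careful person would: the job done as asked, in the order asked, and still so for the second after the job is handed in, with the robot touching nothing.
It also fails if it takes over 46 s, if anything falls off the work surface, if the arm or the gripper's body presses on something with over 40 N, if the wrist force passes 120 N, or if a joint passes its speed limit or range.

## Robot

A 6-joint arm with a two-finger parallel gripper is mounted at the origin on the work surface. World frame = base frame: x ahead of the robot, y to its left, z up, the work surface at z = 0. Lengths are in mm, angles in rad, forces in N, time in s.
With the tool pointing down it reaches from about 400 to 925 mm from the base axis. Payload 12.5 kg.
Tool frame: the origin (TCP) lies on the centre line of the jaws, within the pads' length; the fingertips stand 8 mm ahead of it and the grasp point (between the pads) lies 11 mm behind it; z points along the fingers, x is the direction in which the jaws open and shut, and the axes are right-handed (so a half turn about z gives the same grasp; the last joint's range is limited). The gripper opens to 95 mm and grips with 3 to 60 N. Pads are 20 mm wide; open, the fingers measure 119 mm over their backs; the gripper's body (75 mm by 180 mm) begins 59 mm behind the grasp point.
Start: joints at [-0.106, 0.491, 1.559, -0, 1.092, -0.106], TCP at [625.017, 0.021, 222.661] pointing down, gripper open.
Joint ranges: [-3.1, 3.1], [-0.84, 2.19], [0.05, 2.79], [-1.13, 4.28], [0.06, 2.93], [-2.69, 2.69]. Speed limits (rad/s): [2.22, 2.22, 2.79, 3.14, 3.14, 3.14].

## Interface

Orientations are given as [roll, pitch, yaw] about the fixed x, y, z axes, in that order (R = Rz(yaw) Ry(pitch) Rx(roll)).
In Python, from cell import env gives the robot as it stands. The module is installed in compiled form; this text tells all that it offers.
- The arm moves only by the tool send_rows, never from a script. Its argument "moves" is a list that holds one entry, the list of rows, each a list of 6 numbers: the shift along the tool's x, y, z as a fraction of full scale, then the turn, a rotation vector about the tool's x, y, z as a fraction of full scale. A call has 1 to 12 rows; each row is the pose to reach, as a shift and turn from the pose commanded when the call began, along the tool's axes at that moment; what a row does not reach only later rows make up. Full scale, the value 1, is 0.3 m for a shift and 90 degrees for a turn. A row lasts 1/12 s, in which the tool goes at most 41.7 mm and 7.16 degrees, less where a joint would pass 70% of its speed; a pose out of reach is approached as far as the arm can. A call with a number of a shift or a turn outside -1 to 1 is refused whole. A call with a gripper value outside its range is refused whole. "grip" is the gripper's target within -1 to 1 (shut at 1, half-way at 0, fully open at -1), set as the call begins (left out, the last holds). The fingers move at their own pace and stop on an object; the grip force is fixed at half the most. Time passes only in rows, so rows that repeat a pose let the fingers close. It gives the time, the measured TCP pose, the force and the opening at its end, in the units of the state.
- env.state(): the state, without advancing time (a new reading comes with each control period).
- env.read_camera(name): name is "scene" or "side" or "wrist"; returns a dict with "image" (384x512x3 uint8, red, green, blue), "mtx" (3x3 intrinsics, pixels), "T" (4x4, takes a point from camera to world coordinates); the wrist camera has in their place "mount" (4x4, takes a point from camera to tool coordinates, whose origin is the TCP and whose axes are the tool frame's). Camera axes: x right, y up, looking along -z (the intrinsics and any distortion apply to the point x, -y, -z); pixel columns grow to the right and rows downward; lengths in mm; the calibration is good to about 2 mm. A picture is of the moment at which its call begins: read the wrist's pose just before it. There is no depth.
- env.job_done(): hands the job in, once; it reports no verdict.
Trained networks look in the newest picture that a camera, given by its name, has taken for a name from the list of things; names that differ only in an ending like _2 or _b are one class to them, and where a whole thing is asked for, a point or a joint stands for the part that bears it (a point fixed in the world has none). Each returns a list of dicts, best first, with "confidence" (0 to 1); they miss things now and then, are a little off and sometimes report something else, mostly with a low value. They report only what shows in the picture. A call takes as long as a camera call. They do not tell look-alikes from the thing itself.
- env.look_for(camera, thing): "xy" ([column, row] in pixels, amid what is visible of it).
- env.outline_of(camera, thing): "region" (384x512 bool, what is visible of it) and "xy" ([column, row] in pixels, amid what is visible of it).
The state is a dict: "t": time; "joints": joint angles; "qvel": joint speeds; "tau": joint torques, N m; "eef_pos": TCP position; "tcp_rot": TCP orientation; "ft_force": force on the tool from outside, world axes, zero at the start; "moment": the same for the moment, N m; "opening": opening from 0.0 (shut) to 1.0 (fully open).
Only numpy, scipy, OpenCV 4.12 (cv2) and the standard library are available. Lean on these libraries where they do the work, as an engineer would, in place of code of your own. Each camera call takes 0.05 s, during which the arm holds its last target. There are 200 camera calls.

## Working session

There is one attempt and no reset: what is moved stays moved. The work goes in short steps, Python scripts to look and compute and a tool call to move; the robot and the scene stay as the last step left them, time stands still between calls to the robot, and variables do not carry over. Pictures are saved under pics/ and viewed, about 8 in all and at most 12, crops included, and the job is handed in when it is done.

Besides the shell and the picture viewer there is one more tool, called after ">>>" as name([rows], argument=value, ...), one row to a line, values as JSON. send_rows: Moves the arm, as the interface text tells. Its arguments: {"type":"object","properties":{"moves":{"type":"array","items":{"type":"array","items":{"type":"array","items":{"type":"number"}}}},"grip":{"type":"number"}},"required":["moves"]}

```bash
mkdir -p pics; python3 - <<'E'
from cell import env
import cv2, numpy as np
ims=[]
for n in ["scene","side"]:
    c=env.read_camera(n); ims.append(c["image"]); print(n,c["mtx"].round(1).tolist(),c["T"].round(3).tolist(),[k for k in c])
    cv2.imwrite(f"pics/{n}0.png",c["image"][:,:,::-1])
    for th in ["scoop","green_a","board"]:
        print(th,[(np.round(d["xy"]).tolist(),round(d["confidence"],2)) for d in env.look_for(n,th)])
s=env.state();print({k:np.round(v,3).tolist() for k,v in s.items()})
c=env.read_camera("wrist");cv2.imwrite("pics/w0.png",c["image"][:,:,::-1]);print(c["mtx"].round(1).tolist(),c["mount"].round(3).tolist())
E
```

```text
scene [[446.3, 0.0, 254.8], [0.0, 446.3, 194.4], [0.0, 0.0, 1.0]] [[0.785, -0.529, 0.321, 818.811], [0.619, 0.662, -0.422, -700.9], [0.01, 0.53, 0.848, 996.868], [0.0, 0.0, 0.0, 1.0]] ['image', 'mtx', 'T']
scoop [([119.0, 268.0], 0.66), ([306.0, 198.0], 0.59)]
green_a []
board [([339.0, 166.0], 0.65)]
side [[442.1, 0.0, 252.7], [0.0, 442.1, 187.5], [0.0, 0.0, 1.0]] [[0.922, 0.251, -0.295, 137.676], [-0.387, 0.585, -0.713, -957.893], [-0.006, 0.772, 0.636, 690.14], [0.0, 0.0, 0.0, 1.0]] ['image', 'mtx', 'T']
scoop [([288.0, 161.0], 0.8), ([178.0, 245.0], 0.72), ([265.0, 338.0], 0.56)]
green_a [([256.0, 116.0], 0.53), ([246.0, 118.0], 0.51)]
board [([258.0, 141.0], 0.68)]
{'t': 0.4, 'joints': [-0.106, 0.491, 1.559, -0.0, 1.092, -0.106], 'qvel': [0.0, -0.003, 0.0, 0.0, 0.0, 0.001], 'tau': [-0.001, -61.192, -25.818, 0.069, 0.045, -0.0], 'eef_pos': [624.987, 0.007, 222.587], 'tcp_rot': [3.142, 0.0, -0.0], 'ft_force': [0.069, -0.022, 0.627], 'moment': [0.006, -0.004, 0.027], 'opening': 1.0}
[[293.9, 0.0, 254.1], [0.0, 293.9, 184.0], [0.0, 0.0, 1.0]] [[1.0, -0.001, -0.001, -0.201], [-0.001, -0.962, -0.273, -76.586], [-0.0, 0.273, -0.962, -162.179], [0.0, 0.0, 0.0, 1.0]]
```

View pics/scene0.png

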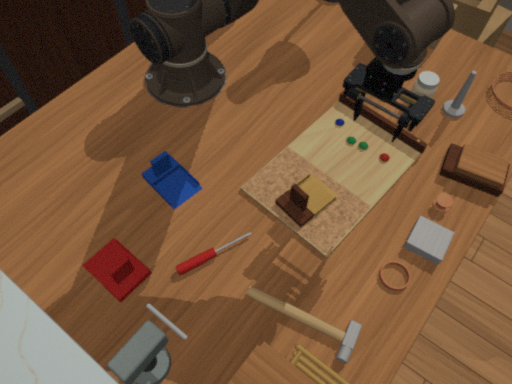

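The brass scoop is at (306,198), the greens at (351,141) and (364,146), blue at (340,122), red at (384,157), and the dark wall runs from (345,97) to (423,148). I'll zoom in next.

```bash
python3 - <<'E'
import cv2, numpy as np
a=cv2.imread("pics/scene0.png")[85:255,235:435]; b=cv2.imread("pics/side0.png")
cv2.imwrite("pics/c1.png",cv2.resize(a,None,fx=3.5,fy=3.5,interpolation=cv2.INTER_CUBIC))
b=b[70:230,150:360];cv2.imwrite("pics/c2.png",cv2.resize(b,None,fx=3.5,fy=3.5,interpolation=cv2.INTER_CUBIC))
E
```

```text
(no output)
```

View pics/c1.png

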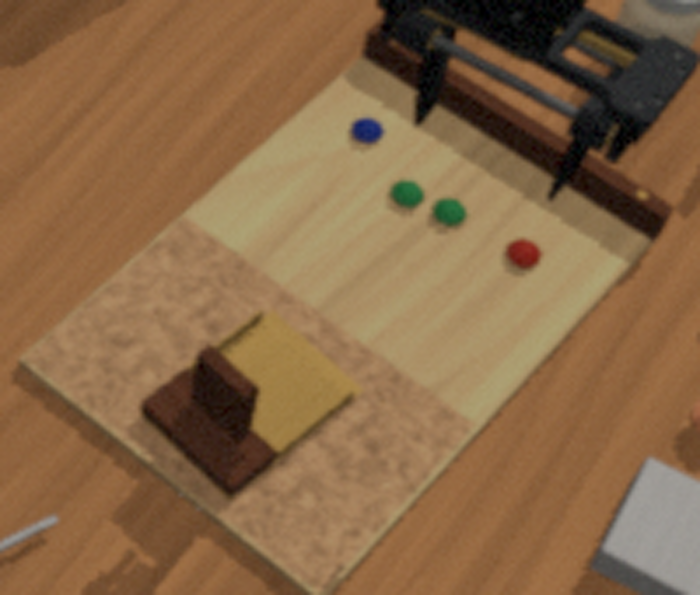

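View pics/c2.png

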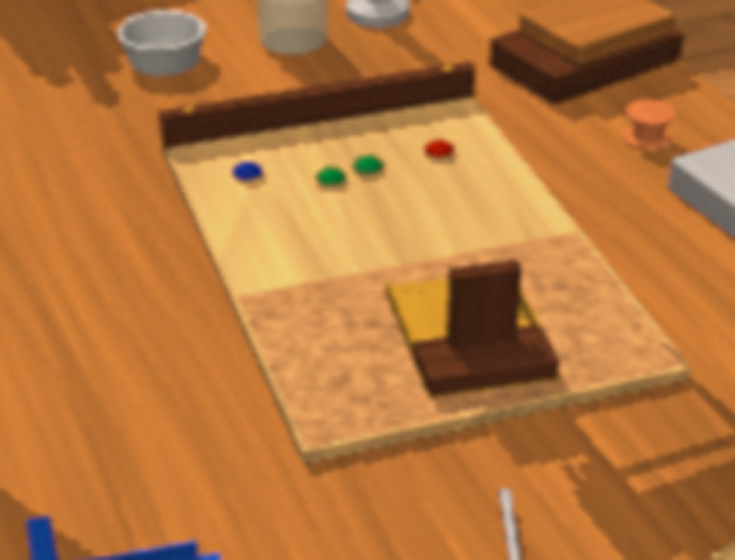

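View pics/w0.png

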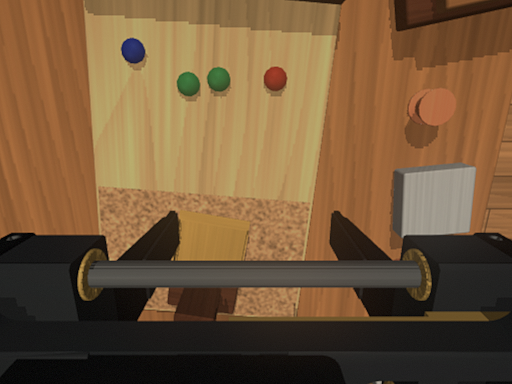

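Viewed 4. The wrist picture shows the greens at (188,84) and (219,79), blue at (133,50), red at (275,78), the cork edge from (100,187) to (309,203), and the scoop pan at about (210,235). Next I'll fit the board and scoop poses from the clicked points.

```bash
cat > h.py <<'E'
import numpy as np, cv2
from cell import env
from scipy.optimize import least_squares
from scipy.spatial.transform import Rotation as R
S=dict(scene=(np.array([[446.3,0,254.8],[0,446.3,194.4],[0,0,1]]),np.array([[.785,-.529,.321,818.811],[.619,.662,-.422,-700.9],[.01,.53,.848,996.868],[0,0,0,1]])),
 side=(np.array([[442.1,0,252.7],[0,442.1,187.5],[0,0,1]]),np.array([[.922,.251,-.295,137.676],[-.387,.585,-.713,-957.893],[-.006,.772,.636,690.14],[0,0,0,1]])))
M=np.array([[1,-.001,-.001,-.201],[-.001,-.962,-.273,-76.586],[0,.273,-.962,-162.179],[0,0,0,1]])
KW=np.array([[293.9,0,254.1],[0,293.9,184],[0,0,1]])
def toolT(s):
    T=np.eye(4);T[:3,:3]=R.from_euler('xyz',s["tcp_rot"]).as_matrix();T[:3,3]=s["eef_pos"];return T
def wrist(s): return KW,toolT(s)@M
def proj(cam,P):
    K,T=cam; p=(np.atleast_2d(P)-T[:3,3])@T[:3,:3]; q=p*[1,-1,-1]@K.T; return q[:,:2]/q[:,2:]
def onplane(cam,uv,z):
    K,T=cam; uv=np.atleast_2d(uv); d=np.c_[(uv-K[:2,2])/[K[0,0],K[1,1]],np.ones(len(uv))]*[1,-1,-1]@T[:3,:3].T
    return T[:3,3]+d*((z-T[2,3])/d[:,2])[:,None]
def place(p,P):
    c,s=np.cos(p[2]),np.sin(p[2]);P=np.atleast_2d(P)
    return np.c_[p[0]+c*P[:,0]-s*P[:,1],p[1]+s*P[:,0]+c*P[:,1],P[:,2]]
def fit(obs,p0):  # obs: list of (cam,pts3d,uv)
    f=lambda p:np.concatenate([(proj(c,place(p,P))-uv).ravel() for c,P,uv in obs])
    r=least_squares(f,p0,loss='soft_l1',x_scale=[10,10,.1]);return r.x,r.fun.reshape(-1,2).round(1)
E
python3 - <<'E'
from h import *
s0=dict(eef_pos=[624.987,.007,222.587],tcp_rot=[np.pi,0,0]);W=wrist(s0)
sc=lambda a:np.array(a)/3.5+[235,85]; sd=lambda a:np.array(a)/3.5+[150,70]
P=np.array([[-220,145,12],[-220,-145,12],[-31,145,12],[-31,-145,12],[205,145,12],[205,-145,12.]])
obs=[(S["scene"],P,sc([[20,362],[320,592],[186,217],[470,420],[348,78],[632,265]])),
(S["side"],P,sd([[305,455],[687,372],[240,295],[578,232],[172,155],[480,107]])),
(W,P[2:],np.array([[100,187],[309,203],[86,10],[338,35.]]))]
b,r=fit(obs,[600,100,1.57]);print("board",b.round(3));print(r.tolist())
for n,c,uv in [("sc",S["scene"],sc([[407,194],[449,212],[367,130],[523,254]])),("sd",S["side"],sd([[331,177],[368,165],[248,172],[439,149]])),("w",W,[[188,84],[219,79],[133,50],[275,78]])]:
    w=onplane(c,uv,17)[:,:2]-b[:2]; cc,ss=np.cos(b[2]),np.sin(b[2]); print(n,(w@np.array([[cc,-ss],[ss,cc]])).round(1).tolist())
# scoop
obs=[(S["side"],np.array([[-7,25,92],[-7,-25,92],[-35,48,12],[-35,-48,12.]]),sd([[450,270],[519,264],[433,392],[556,375]])),
(S["scene"],np.array([[105,-46,13],[105,46,13.],[-35,-48,12],[-7,25,92.]]),sc([[355,395],[262,312],[232,492],[200,352]])),
(W,np.array([[105,-46,13.]]),np.array([[247,220]]))]
p,r=fit(obs,[620,0,1.57]);print("scoop",p.round(3),r.tolist())
E
```

```text
board [562.83  -21.002   1.482]
[[-3.6, 0.8], [-2.7, 5.6], [-3.4, 1.0], [0.7, 5.2], [2.3, -4.4], [4.4, -4.0], [-0.7, 0.6], [2.6, 0.3], [-1.9, 1.5], [2.3, 0.7], [-1.4, -1.4], [-0.2, -2.2], [-3.6, 4.0], [4.0, 6.3], [-1.6, -21.6], [4.9, -20.3]]
sc [[115.5, 24.1], [123.9, -11.1], [146.9, 88.6], [130.1, -77.7]]
sd [[110.1, 25.1], [119.1, -10.4], [139.8, 89.2], [125.4, -76.7]]
w [[114.6, 26.5], [123.4, -9.9], [146.1, 90.6], [130.5, -75.6]]
scoop [ 553.904 -175.108    1.417] [[0.1, 1.5], [0.4, 0.3], [-1.8, 1.5], [0.3, 0.3], [1.3, -2.8], [2.0, -0.5], [-0.4, 2.5], [-1.7, 0.5], [0.1, -1.0]]
```

```bash
python3 - <<'E'
from h import *
s0=dict(eef_pos=[624.987,.007,222.587],tcp_rot=[np.pi,0,0]);W=wrist(s0)
sc=lambda a:np.array(a)/3.5+[235,85]; sd=lambda a:np.array(a)/3.5+[150,70]
P=np.array([[-220,145,12],[-220,-145,12],[-31,145,12],[-31,-145,12],[205,145,12],[205,-145,12.]])
obs=[(S["scene"],P,sc([[20,362],[320,592],[186,217],[470,420],[366,60],[655,238]])),
(S["side"],P,sd([[305,455],[687,372],[240,295],[578,232],[168,150],[476,98]])),
(W,P[2:4],np.array([[100,187],[309,203]]))]
b,r=fit(obs,[600,100,1.57]);print("board",b.round(3));print(r.tolist())
for n,c,uv in [("sc",S["scene"],sc([[407,194],[449,212],[367,130],[523,254]])),("sd",S["side"],sd([[331,177],[368,165],[248,172],[439,149]])),("w",W,[[188,84],[219,79],[133,50],[275,78]])]:
    w=onplane(c,uv,17)[:,:2]; print(n,w.round(0).tolist()); w=w-b[:2]; cc,ss=np.cos(b[2]),np.sin(b[2]); print(n,(w@np.array([[cc,-ss],[ss,cc]])).round(1).tolist())
E
```

```text
board [564.249 -13.523   1.489]
[[-1.2, -0.3], [0.2, 3.8], [-1.6, -0.2], [2.9, 3.3], [-1.6, -0.5], [-0.7, 1.8], [-0.6, -1.3], [1.8, -1.8], [-2.2, 0.1], [1.4, -1.0], [-0.9, -1.0], [-0.1, -0.8], [-3.2, -0.7], [5.6, 0.5]]
sc [[549.0, 96.0], [585.0, 101.0], [488.0, 133.0], [652.0, 102.0]]
sc [[108.0, 24.2], [116.3, -11.1], [139.9, 88.5], [122.1, -77.7]]
sd [[548.0, 91.0], [584.0, 97.0], [486.0, 126.0], [650.0, 97.0]]
sd [[102.7, 25.2], [111.4, -10.3], [132.8, 89.1], [117.4, -76.7]]
w [[547.0, 95.0], [584.0, 101.0], [485.0, 133.0], [650.0, 102.0]]
w [[107.2, 26.5], [115.8, -9.8], [139.1, 90.5], [122.4, -75.6]]
```

>>> send_rows([
  [[-0.05,0.12,0.035,0,0,-0.075],[-0.1,0.24,0.07,0,0,-0.15],[-0.14,0.35,0.105,0,0,-0.225],[-0.19,0.47,0.14,0,0,-0.3],[-0.237,0.583,0.175,0,0,-0.375],[-0.237,0.583,0.175,0,0,-0.45],[-0.237,0.583,0.175,0,0,-0.525],[-0.237,0.583,0.175,0,0,-0.6],[-0.237,0.583,0.175,0,0,-0.675],[-0.237,0.583,0.175,0,0,-0.75],[-0.237,0.583,0.175,0,0,-0.825],[-0.237,0.583,0.175,0,0,-0.902]],
], grip=-1)

```text
t: 1.45
eef_pos: [553.9, -174.9, 170.2]
tcp_rot: [3.141, 0.0, 1.423]
ft_force: [0.3, 0.2, 0.1]
opening: 1.0
```

```bash
python3 - <<'E'
from h import *
env.read_camera("scene")
s=env.state();c=env.read_camera("wrist");print(s["t"],s["eef_pos"],s["tcp_rot"])
np.savez("s1.npz",p=s["eef_pos"],r=s["tcp_rot"])
cv2.imwrite("pics/w1.png",cv2.resize(c["image"][:,:,::-1],None,fx=1.5,fy=1.5))
E
```

```text
1.5 [ 553.97123871 -174.923599    170.22417082] [3.14132743e+00 7.95379802e-05 1.43173166e+00]
```

View pics/w1.png

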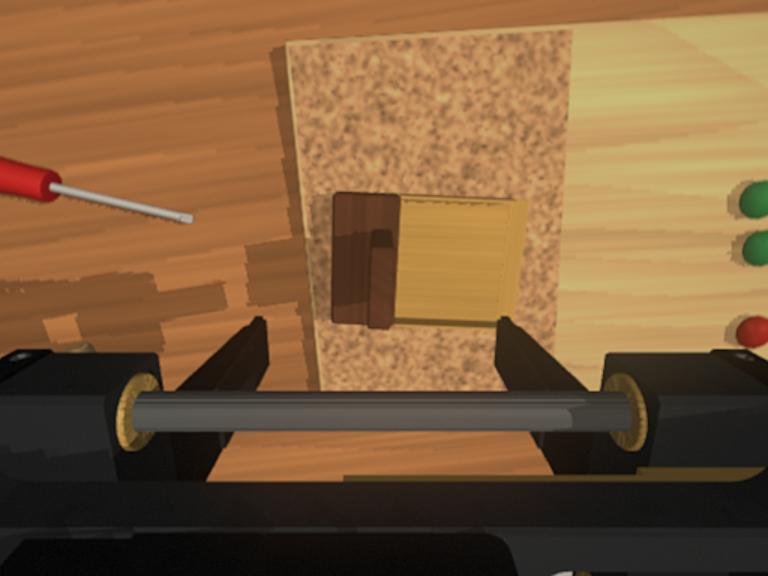

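Viewed 5. The grip plate top spans (368–394, 247–328) in the 1.5x picture, the pan's lip corners are about (527,201) and (519,325), and the cork's edge corners are (572,30) and (287,43).

```bash
python3 - <<'E'
from h import *
z=np.load("s1.npz");W=wrist(dict(eef_pos=z["p"],tcp_rot=z["r"]))
def f(P,uv,w=1): return (W,np.array(P,float),np.array(uv)/1.5)
o=[f([[-7,25,92],[7,25,92],[7,-25,92],[-7,-25,92]],[[371,247],[394,247],[392,328],[368,328]]),f([[105,46,13],[105,-46,13]],[[527,200],[519,326]]),f([[-35,46,30],[-35,-46,30],[12,46,30]],[[333,193],[330,323],[400,194]])]
p,r=fit(o,[554,-175,1.417]);print(p.round(3),r.tolist())
p,r=fit(o[:2],[554,-175,1.417]);print(p.round(3),r.tolist())
b,r=fit([f([[-220,145,12],[-31,145,12],[-31,-20,12]],[[287,43],[573,31],[563,278]])],[564,-14,1.489]);print(b.round(3),r.tolist())
print(onplane(W,np.array([[759,199],[762,248]])/1.5,17).round(1))
E
```

```text
[ 553.148 -175.007    1.395] [[-0.6, -1.1], [0.9, -0.5], [-0.4, 1.1], [-0.3, 0.6], [1.8, -0.1], [-3.2, -4.3], [-0.7, 1.0], [0.7, -1.2], [0.9, 2.1]]
[ 553.528 -174.914    1.398] [[-0.5, -0.6], [1.0, -0.1], [-0.2, 1.5], [-0.1, 1.0], [1.8, -0.1], [-2.9, -4.3]]
[568.4   -11.609   1.474] [[-0.0, 0.8], [1.7, 0.1], [-3.1, -2.4]]
[[547.5  96.3  17. ]
 [584.  101.9  17. ]]
```

>>> send_rows([
  [[0,-0.002,0.06,0,0,0.013],[0,-0.002,0.14,0,0,0.013],[0,-0.002,0.22,0,0,0.013],[0,-0.002,0.29,0,0,0.013],[0,-0.002,0.345,0,0,0.013],[0,-0.002,0.374,0,0,0.013],[0,-0.002,0.374,0,0,0.013],[0,-0.002,0.374,0,0,0.013]],
])

```text
t: 2.22
eef_pos: [553.5, -174.8, 58.2]
tcp_rot: [-3.142, -0.0, 1.395]
ft_force: [-0.2, 0.6, -0.7]
opening: 1.0
```

>>> send_rows([
  [[0,0,0,0,0,0],[0,0,0,0,0,0],[0,0,0,0,0,0],[0,0,0,0,0,0],[0,0,0,0,0,0],[0,0,0,0,0,0],[0,0,0,0,0,0],[0,0,0,0,0,0],[0,0,0,0,0,0],[0,0,0,0,0,0]],
], grip=1)

```text
t: 3.05
eef_pos: [553.3, -174.8, 57.9]
tcp_rot: [-3.142, -0.0, 1.396]
ft_force: [-0.2, -0.3, -0.1]
opening: 0.359
```

```bash
python3 - <<'E'
from h import *
env.read_camera("side")
s=env.state();c=env.read_camera("wrist");print({k:np.round(s[k],3).tolist() for k in s})
np.savez("s2.npz",p=s["eef_pos"],r=s["tcp_rot"])
cv2.imwrite("pics/w2.png",cv2.resize(c["image"][:,:,::-1],None,fx=1.5,fy=1.5))
E
```

```text
{'t': 3.1, 'joints': [-0.42, 0.639, 1.818, 0.0, 0.684, -1.816], 'qvel': [0.0, 0.0, 0.002, -0.0, 0.003, 0.002], 'tau': [0.004, -61.747, -16.916, -0.034, 0.072, 0.0], 'eef_pos': [553.322, -174.782, 57.91], 'tcp_rot': [-3.142, -0.0, 1.396], 'ft_force': [0.492, 0.742, 0.115], 'moment': [0.102, -0.031, -0.038], 'opening': 0.315}
```

View pics/w2.png

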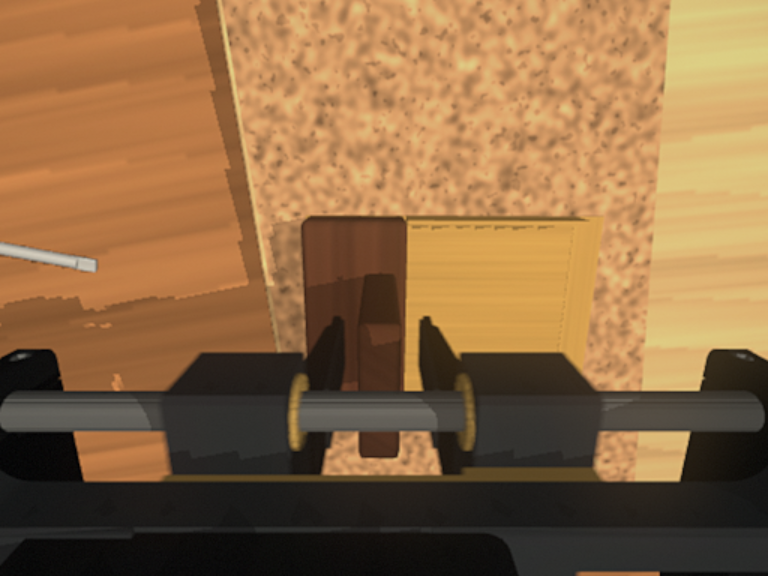

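Viewed 6. The fingers straddle the plate (358–402) evenly and are still closing, and the scoop is aligned with the tool.

>>> send_rows([
  [[0,0,0,0,0,0],[0,0,0,0,0,0],[0,0,0,0,0,0],[0,0,0,0,0,0],[0,0,0,0,0,0],[0,0,0,0,0,0],[0,0,0,0,0,0],[0,0,0,0,0,0]],
])

```text
t: 3.82
eef_pos: [553.3, -174.8, 58.0]
tcp_rot: [3.141, 0.0, 1.396]
ft_force: [-0.0, -0.2, -0.5]
opening: 0.144
```

>>> send_rows([
  [[0.02,-0.004,0,0,0,-0.003],[0.05,-0.01,0,0,0,-0.008],[0.08,-0.017,0,0,0,-0.013],[0.11,-0.023,0,0,0,-0.018],[0.14,-0.029,0,0,0,-0.023],[0.17,-0.035,0,0,0,-0.028],[0.2,-0.042,0,0,0,-0.033],[0.23,-0.048,0,0,0,-0.038],[0.26,-0.054,0,0,0,-0.043],[0.29,-0.06,0,0,0,-0.048],[0.3266,-0.068,0,0,0,-0.0547],[0.3266,-0.068,0,0,0,-0.0547]],
])

```text
t: 4.82
eef_pos: [550.0, -72.8, 58.0]
tcp_rot: [-3.141, -0.0, 1.485]
ft_force: [0.4, 0.1, -2.2]
opening: 0.145
```

```bash
python3 - <<'E'
from h import *
env.read_camera("side")
s=env.state();c=env.read_camera("wrist");print({k:np.round(s[k],3).tolist() for k in ["t","eef_pos","tcp_rot","ft_force","moment"]})
np.savez("s3.npz",p=s["eef_pos"],r=s["tcp_rot"])
cv2.imwrite("pics/w3.png",cv2.resize(c["image"][:,:,::-1],None,fx=1.5,fy=1.5))
E
```

```text
{'t': 4.867, 'eef_pos': [550.126, -73.63, 57.945], 'tcp_rot': [-3.141, -0.0, 1.484], 'ft_force': [-0.521, 0.407, -0.848], 'moment': [0.164, -0.026, 0.003]}
```

View pics/w3.png

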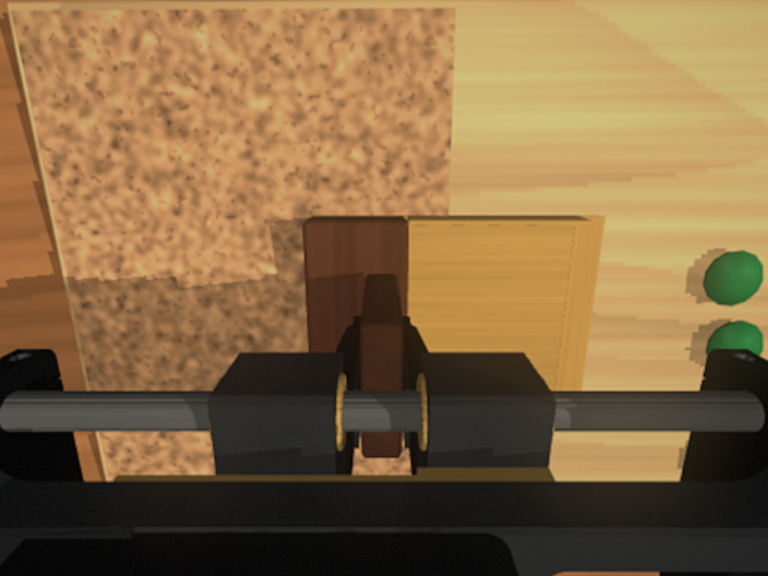

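Viewed 7. The scoop is held with its lip edge from (603,216) to (582,390), parallel to the cork seam. The greens are at (733,278) and (736,340), ahead of the lip.

```bash
python3 - <<'E'
from h import *
z=np.load("s3.npz");W=wrist(dict(eef_pos=z["p"],tcp_rot=z["r"]))
q=onplane(W,np.array([[10,8],[455,10],[449,213]])/1.5,12)[:,:2];print(q.round(1),np.arctan2(*(q[1]-q[0])[::-1]),np.arctan2(*(q[1]-q[2])[::-1])-np.pi/2)
print(onplane(W,np.array([[733,278]])/1.5,17).round(1), onplane(W,np.array([[603,216],[582,390]])/1.5,13).round(1))
print(proj(W,place([z["p"][0],z["p"][1],z["r"][2]],[[105,46,13],[105,-46,13]]))*1.5)
E
```

```text
[[ 403.2 -216.9]
 [ 419.9  -31.4]
 [ 504.6  -37.6]] 1.4810908530642135 1.4976782558668407
[[546.7  96.1  17. ]] [[512.1  34.4  13. ]
 [603.7  28.1  13. ]]
[[604.33174788 218.67493294]
 [580.10155286 392.44295769]]
```

>>> send_rows([
  [[0.03,0,0,0,0,0],[0.06,0,0,0,0,0],[0.09,0,0,0,0,0],[0.12,0,0,0,0,0],[0.14,0,0,0,0,0],[0.153,0,0,0,0,0],[0.166,0,0,0,0,0],[0.179,0,0,0,0,0],[0.192,0,0,0,0,0],[0.205,0,0,0,0,0],[0.218,0,0,0,0,0],[0.231,0,0,0,0,0]],
])

```text
t: 5.92
eef_pos: [556.4, -5.5, 57.9]
tcp_rot: [3.142, 0.0, 1.482]
ft_force: [-0.6, -0.8, -1.4]
opening: 0.149
```

>>> send_rows([
  [[0.013,0,0,0,0,0],[0.026,0,0,0,0,0],[0.039,0,0,0,0,0],[0.052,0,0,0,0,0],[0.065,0,0,0,0,0],[0.078,0,0,0,0,0],[0.091,0,0,0,0,0],[0.104,0,0,0,0,0],[0.117,0,0,0,0,0],[0.13,0,0,0,0,0],[0.143,0,0,0,0,0],[0.156,0,0,0,0,0]],
])

```text
t: 6.92
eef_pos: [560.5, 41.3, 58.0]
tcp_rot: [3.142, 0.0, 1.482]
ft_force: [-0.5, 0.1, -0.4]
opening: 0.141
```

```bash
python3 - <<'E'
from h import *
s=env.state();c=env.read_camera("wrist");print({k:np.round(s[k],3).tolist() for k in ["t","eef_pos","tcp_rot","ft_force","moment"]})
d=env.read_camera("scene")["image"];e=env.read_camera("side")["image"]
im=lambda a:cv2.resize(a,(400,300),interpolation=cv2.INTER_CUBIC)
w=c["image"]
cv2.imwrite("pics/w4.png",np.vstack([np.hstack([im(w),im(w[100:280,272:512])]),np.hstack([im(d[75:180,300:440]),im(e[75:180,190:330])])])[:,:,::-1])
E
```

```text
{'t': 6.917, 'eef_pos': [560.519, 41.267, 57.955], 'tcp_rot': [3.142, 0.0, 1.482], 'ft_force': [-0.538, 0.149, -0.371], 'moment': [0.016, -0.019, -0.034]}
```

View pics/w4.png

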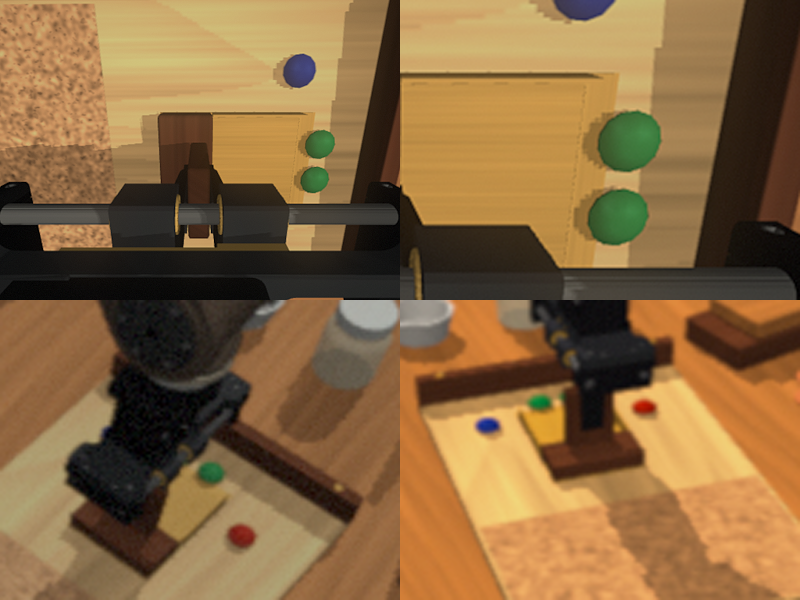

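Viewed 8. Both greens sit against the lip, the upper one at (320,143) and the lower at (314,180) in the wrist panel. Blue at (299,70) and red are clear, and the wall is ahead.

>>> send_rows([
  [[0.013,0,0,0,0,0],[0.026,0,0,0,0,0],[0.039,0,0,0,0,0],[0.052,0,0,0,0,0],[0.065,0,0,0,0,0],[0.078,0,0,0,0,0],[0.088,0,0,0,0,0],[0.098,0,0,0,0,0],[0.108,0,0,0,0,0],[0.118,0,0,0,0,0],[0.128,0,0,0,0,0],[0.138,0,0,0,0,0]],
])

```text
t: 8.07
eef_pos: [564.2, 82.3, 58.0]
tcp_rot: [3.142, 0.0, 1.482]
ft_force: [0.6, -1.2, -2.2]
opening: 0.144
```

>>> send_rows([
  [[0.003,0,0,0,0,0],[0.006,0,0,0,0,0],[0.009,0,0,0,0,0],[0.012,0,0,0,0,0],[0.012,0,0,0,0,0]],
])

```text
t: 8.48
eef_pos: [564.5, 85.8, 58.0]
tcp_rot: [3.141, -0.0, 1.482]
ft_force: [0.4, -0.5, -1.5]
opening: 0.148
```

```bash
python3 - <<'E'
from h import *
s=env.state();c=env.read_camera("wrist");print({k:np.round(s[k],3).tolist() for k in ["t","eef_pos","tcp_rot","ft_force","moment"]})
w=c["image"]
cv2.imwrite("pics/w5.png",cv2.resize(w[90:290,232:512],None,fx=2.8,fy=2.8,interpolation=cv2.INTER_CUBIC)[:,:,::-1])
E
```

```text
{'t': 8.483, 'eef_pos': [564.482, 85.821, 57.964], 'tcp_rot': [3.141, -0.0, 1.482], 'ft_force': [0.431, -0.546, -1.499], 'moment': [0.101, -0.034, -0.017]}
```

View pics/w5.png

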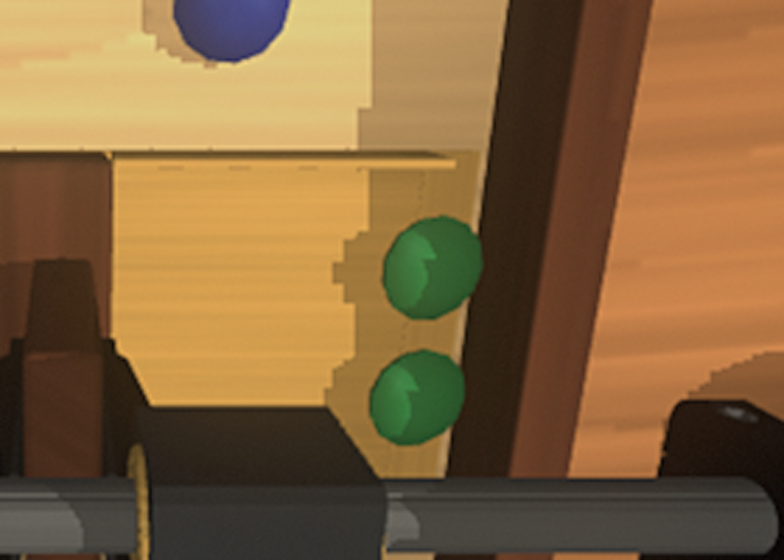

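Viewed 9. Both greens are on the pan against the wall. The lip is 1.5–3 mm short of it, slightly more on the robot side.

>>> send_rows([
  [[0.003,0,0,0,0,0.004],[0.006,0,0,0,0,0.008],[0.006,0,0,0,0,0.008]],
])

```text
t: 8.78
eef_pos: [564.6, 87.6, 57.9]
tcp_rot: [-3.142, -0.0, 1.469]
ft_force: [-0.8, -0.9, -2.5]
opening: 0.148
```

>>> send_rows([
  [[0.003,0,0,0,0,0],[0.003,0,0,0,0,0]],
])

```text
t: 8.95
eef_pos: [564.9, 88.1, 58.0]
tcp_rot: [3.141, 0.001, 1.47]
ft_force: [0.4, -4.1, 0.4]
opening: 0.149
```

>>> send_rows([
  [[0.003,0,0,0,0,0],[0.003,0,0,0,0,0]],
])

```text
t: 9.12
eef_pos: [565.1, 88.4, 58.2]
tcp_rot: [3.141, 0.001, 1.471]
ft_force: [-0.5, -10.1, 0.1]
opening: 0.146
```

Contact with the wall is confirmed, at 10 N along y. Next I'll tilt the lip up while backing off and lifting.

>>> send_rows([
  [[-0.01,0,-0.007,0,0.018,0],[-0.018,0,-0.015,0,0.036,0],[-0.025,0,-0.023,0,0.055,0],[-0.032,0,-0.031,0,0.075,0],[-0.039,0,-0.039,0,0.095,0],[-0.046,0,-0.047,0,0.115,0],[-0.053,0,-0.055,0,0.14,0],[-0.06,0,-0.065,0,0.167,0],[-0.06,0,-0.085,0,0.167,0],[-0.06,0,-0.115,0,0.167,0],[-0.06,0,-0.145,0,0.167,0],[-0.06,0,-0.165,0,0.167,0]],
])

```text
t: 10.12
eef_pos: [563.3, 71.8, 108.9]
tcp_rot: [3.14, -0.261, 1.471]
ft_force: [1.1, 0.3, -1.4]
opening: 0.146
```

```bash
python3 - <<'E'
from h import *
d=env.read_camera("scene")["image"];e=env.read_camera("side")["image"]
s=env.state();c=env.read_camera("wrist");print({k:np.round(s[k],3).tolist() for k in ["t","eef_pos","tcp_rot","ft_force","moment","opening"]})
im=lambda a:cv2.resize(a,(400,300),interpolation=cv2.INTER_CUBIC)
w=c["image"]
cv2.imwrite("pics/w6.png",np.vstack([np.hstack([im(w),im(w[100:280,232:472])]),np.hstack([im(d[75:180,300:440]),im(e[75:180,190:330])])])[:,:,::-1])
E
```

```text
{'t': 10.217, 'eef_pos': [563.522, 71.817, 108.962], 'tcp_rot': [3.139, -0.262, 1.471], 'ft_force': [0.968, 0.106, -3.136], 'moment': [-0.214, -0.031, -0.027], 'opening': 0.15}
```

View pics/w6.png

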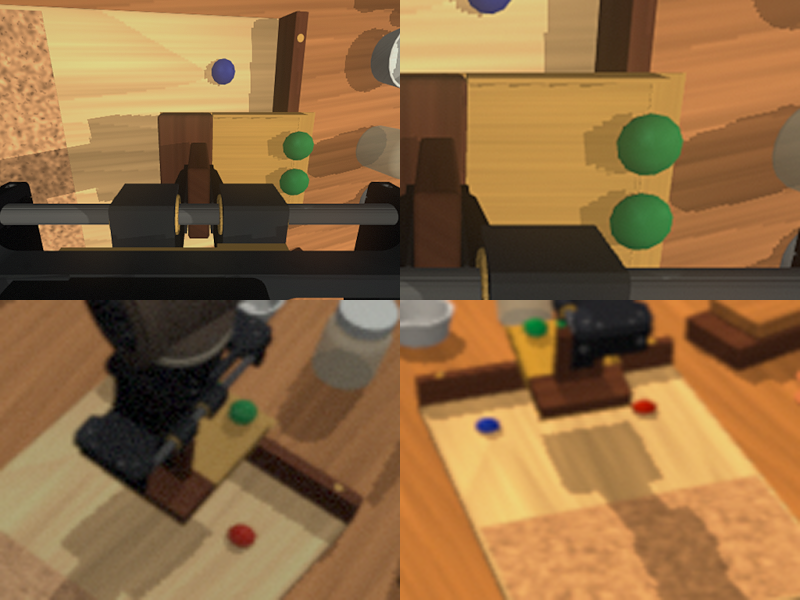

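Viewed 10. The scoop is lifted and tilted clear of the wall with both greens in the pan at (297,145) and (294,181) in the wrist panel. Blue and red are untouched. I'll carry it back smoothly.

>>> send_rows([
  [[-0.008,0,-0.002,0,0,0],[-0.027,0.001,-0.007,0,0,0],[-0.058,0.003,-0.0155,0,0,0],[-0.0965,0.004,-0.026,0,0,0],[-0.143,0.0065,-0.038,0,0,0],[-0.193,0.009,-0.052,0,0,0],[-0.243,0.011,-0.065,0,0,0],[-0.2895,0.013,-0.0775,0,0,0],[-0.328,0.015,-0.088,0,0,0],[-0.359,0.016,-0.096,0,0,0],[-0.378,0.017,-0.1015,0,0,0],[-0.386,0.0175,-0.1035,0,0,0]],
])

```text
t: 11.27
eef_pos: [556.1, -49.5, 107.4]
tcp_rot: [3.141, -0.262, 1.469]
ft_force: [1.3, -0.3, -2.7]
opening: 0.144
```

>>> send_rows([
  [[-0.008,0,-0.002,0,0,0],[-0.027,0.001,-0.007,0,0,0],[-0.058,0.003,-0.0155,0,0,0],[-0.0965,0.004,-0.026,0,0,0],[-0.143,0.0065,-0.038,0,0,0],[-0.193,0.009,-0.052,0,0,0],[-0.243,0.011,-0.065,0,0,0],[-0.2895,0.013,-0.0775,0,0,0],[-0.328,0.015,-0.088,0,0,0],[-0.359,0.016,-0.096,0,0,0],[-0.378,0.017,-0.1015,0,0,0],[-0.386,0.0175,-0.1035,0,0,0]],
])

```text
t: 12.27
eef_pos: [549.2, -169.2, 107.3]
tcp_rot: [3.141, -0.262, 1.469]
ft_force: [-0.3, 0.3, -3.3]
opening: 0.144
```

>>> send_rows([
  [[0,0,0,0,-0.005,0],[0,0,0,0,-0.015,0],[0,0,0,0,-0.03,0],[0,0,0,0,-0.048,0],[0,0,0,0,-0.068,0],[0,0,0,0,-0.09,0],[0,0,0,0,-0.112,0],[0,0,0,0,-0.132,0],[0,0,0,0,-0.148,0],[0,0,0,0,-0.16,0],[0,0,0,0,-0.167,0],[0,0,0,0,-0.167,0]],
])

```text
t: 13.27
eef_pos: [549.4, -167.3, 107.6]
tcp_rot: [3.141, 0.001, 1.471]
ft_force: [0.4, -1.0, -2.6]
opening: 0.147
```

>>> send_rows([
  [[0,0,0.01,0,0,0],[0,0,0.03,0,0,0],[0,0,0.05,0,0,0],[0,0,0.075,0,0,0],[0,0,0.1,0,0,0],[0,0,0.12,0,0,0],[0,0,0.135,0,0,0],[0,0,0.143,0,0,0],[0,0,0.148,0,0,0],[0,0,0.152,0,0,0],[0,0,0.152,0,0,0]],
])

```text
t: 14.18
eef_pos: [549.3, -168.2, 61.7]
tcp_rot: [3.141, -0.0, 1.47]
ft_force: [-0.4, -0.2, -2.9]
opening: 0.142
```

>>> send_rows([
  [[0,0,0.003,0,0,0],[0,0,0.006,0,0,0],[0,0,0.009,0,0,0],[0,0,0.011,0,0,0],[0,0,0.011,0,0,0]],
])

```text
t: 14.6
eef_pos: [549.2, -168.2, 58.4]
tcp_rot: [3.142, -0.0, 1.47]
ft_force: [0.0, -0.4, -3.0]
opening: 0.145
```

```bash
python3 - <<'E'
from h import *
d=env.read_camera("scene")["image"];e=env.read_camera("side")["image"]
s=env.state();c=env.read_camera("wrist");print({k:np.round(s[k],3).tolist() for k in ["t","eef_pos","tcp_rot","ft_force","moment","opening"]})
im=lambda a:cv2.resize(a,(400,300),interpolation=cv2.INTER_CUBIC)
w=c["image"]
cv2.imwrite("pics/w7.png",np.vstack([np.hstack([im(w),im(w[100:280,232:472])]),np.hstack([im(d[130:235,250:390]),im(e[110:215,220:360])])])[:,:,::-1])
E
```

```text
{'t': 14.7, 'eef_pos': [549.28, -168.23, 58.498], 'tcp_rot': [3.141, 0.0, 1.47], 'ft_force': [0.042, -0.827, -1.943], 'moment': [0.029, -0.111, -0.065], 'opening': 0.145}
```

View pics/w7.png

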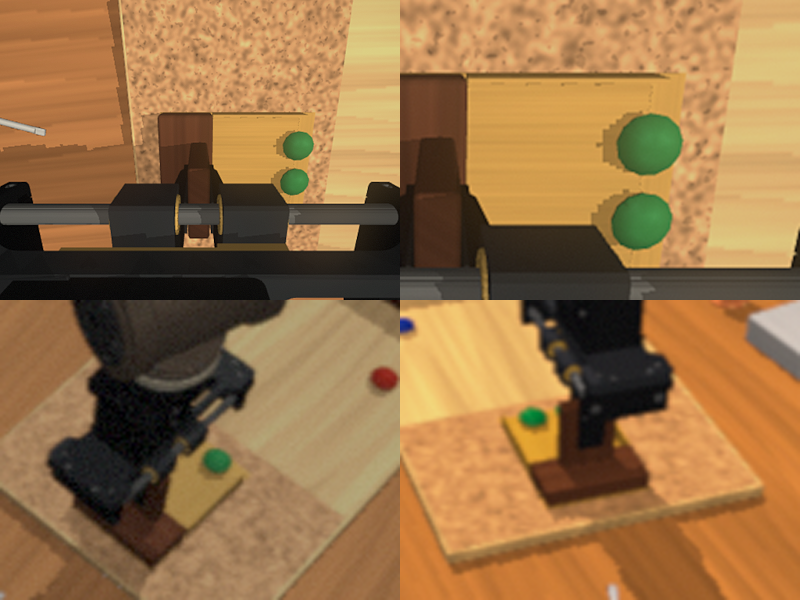

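Viewed 11. The scoop is level over the cork, its whole outline inside the cork, with both greens still in the pan at zoom (648,144) and (641,220). I'll check the stones' position in the scoop and lower the last bit.

>>> send_rows([
  [[0,0,0.001,0,0,0],[0,0,0.002,0,0,0],[0,0,0.002,0,0,0]],
])

```text
t: 15.0
eef_pos: [549.3, -168.2, 57.9]
tcp_rot: [3.141, 0.0, 1.47]
ft_force: [0.7, -0.4, -1.0]
opening: 0.145
```

```bash
python3 - <<'E'
from h import *
s=env.state();print(s["eef_pos"].round(2),s["ft_force"].round(2),s["moment"].round(3))
s["eef_pos"]=np.array([549.28,-168.23,58.5]);s["tcp_rot"]=[np.pi,0,1.47];W=wrist(s)
uv=[[232+.6*248,100+.6*144],[232+.6*241,100+.6*220]]
w=onplane(W,uv,19)[:,:2]-[549.28,-168.23];c,q=np.cos(1.47),np.sin(1.47);print(w@np.array([[c,-q],[q,c]]))
E
```

```text
[ 549.31 -168.24   57.95] [ 0.66 -0.37 -0.97] [ 0.142 -0.052  0.014]
[[ 90.59875719  17.65967358]
 [ 91.6835592  -17.87635844]]
```

>>> send_rows([
  [[0,0,0.001,0,0,0],[0,0,0.001,0,0,0],[0,0,0.001,0,0,0]],
])

```text
t: 15.25
eef_pos: [549.3, -168.2, 57.9]
tcp_rot: [3.141, 0.0, 1.47]
ft_force: [-2.4, 0.5, 4.3]
opening: 0.145
```

>>> send_rows([
  [[0,0,0,0,0,0],[0,0,0,0,0,0],[0,0,0,0,0,0],[0,0,0,0,0,0],[0,0,0,0,0,0],[0,0,0,0,0,0],[0,0,0,0,0,0],[0,0,0,0,0,0],[0,0,0,0,0,0],[0,0,0,0,0,0]],
], grip=-0.3)

```text
t: 16.08
eef_pos: [549.3, -168.2, 57.6]
tcp_rot: [3.141, 0.0, 1.47]
ft_force: [1.3, 1.0, 0.1]
opening: 0.65
```

>>> send_rows([
  [[0,0,-0.02,0,0,0],[0,0,-0.06,0,0,0],[0,0,-0.12,0,0,0],[0,0,-0.2,0,0,0],[0,0,-0.28,0,0,0],[0,0,-0.36,0,0,0],[0,0,-0.43,0,0,0],[0,0,-0.48,0,0,0],[0,0,-0.5,0,0,0],[0,0,-0.5,0,0,0]],
])

```text
t: 16.92
eef_pos: [549.6, -168.3, 209.1]
tcp_rot: [3.139, 0.001, 1.47]
ft_force: [0.5, 0.6, 0.3]
opening: 0.65
```

```bash
python3 - <<'E'
from h import *
d=env.read_camera("scene")["image"];e=env.read_camera("side")["image"]
s=env.state();c=env.read_camera("wrist");print({k:np.round(s[k],3).tolist() for k in ["t","eef_pos","tcp_rot","ft_force","opening"]})
im=lambda a:cv2.resize(a,(400,300),interpolation=cv2.INTER_CUBIC)
w=c["image"]
cv2.imwrite("pics/w8.png",np.vstack([np.hstack([im(w),im(w[90:240,200:400])]),np.hstack([im(d[130:235,250:390]),im(e[110:215,220:360])])])[:,:,::-1])
E
```

```text
{'t': 17.017, 'eef_pos': [548.942, -168.082, 206.987], 'tcp_rot': [-3.141, -0.0, 1.47], 'ft_force': [-0.092, -0.158, -0.495], 'opening': 0.648}
```

View pics/w8.png

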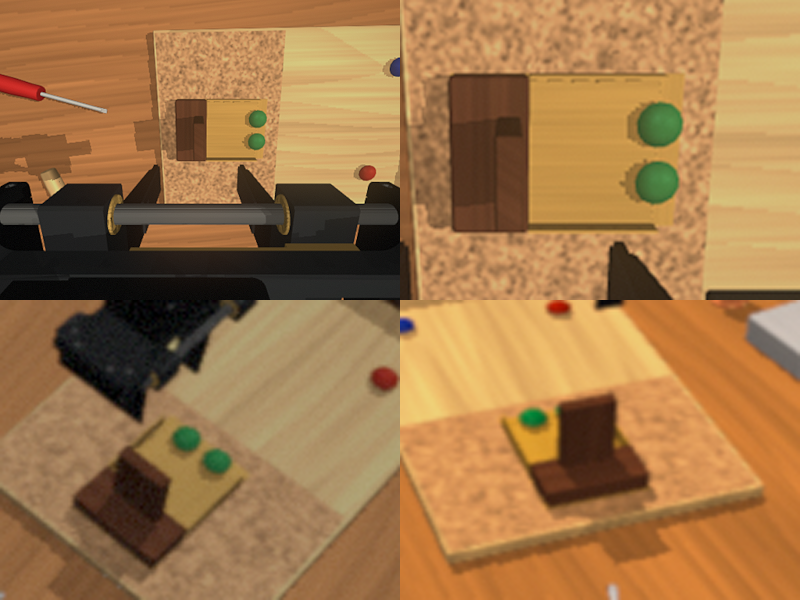

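Viewed 12. The scoop lies flat and wholly on the cork, with both greens in the pan at zoom (659,124) and (656,182). The gripper is clear.

```bash
python3 -c "
from cell import env
print(env.job_done())"
```

```text
the job is handed in; nothing more can be done
None
```

The job is done and handed in at about 17 s. I gripped the brass scoop by its plate and pushed both green stones to the wall. The lip met the wall at about 10 N. I then tilted and lifted the scoop clear, carried it back, set it flat on the cork and let go.

- **Final pictures:** all three views show the scoop on the cork. The scene and wrist views show both green stones in the pan (one is partly hidden in the side view). The open gripper is about 150 mm above its release height, and the red and blue stones were not picked up.
- **Stone position:** before I let go, the stones' centres measured about 91 mm along the pan, 14 mm inside the lip. They did not slide further back during the 15° tilt, so their front edges sit about level with the lip.
- **Disagreements:** my first clicks on the wall line were wrong because I took its shadow for the base, so I refitted them. The board's angle still varied by about 0.02 rad between fits. I trimmed it at the wall by 0.012 rad.

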